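# Press home the glued lid knobs

### The arm

A 7-joint arm with a two-finger parallel gripper is mounted at the origin on the work surface. World frame = base frame: x ahead of the robot, y to its left, z up, the work surface at z = 0. Lengths are in m, angles in rad, forces in N, time in s.
With the tool pointing down it reaches from about 0.425 to 1.025 m from the base axis. Payload 9.4 kg.
Tool frame: the origin (TCP) lies at the very end of the fingers, on their centre line; the grasp point (between the pads) lies 19 mm behind it (env.grip_depth is the distance from the TCP to the grasp point, in m); z points along the fingers, y is the line along which they close (so a half turn about z gives the same grasp; the last joint's range is limited). The gripper opens to 93 mm and grips with 3 to 60 N. Pads are 15 mm wide; open, the fingers measure 128 mm over their backs; the gripper's body (75 mm by 188 mm) begins 65 mm behind the grasp point.
Start: joints at [1.21, 0.599, -0.003, 1.599, 0.002, 0.943, -0.08], TCP at [0.203, -0.696, 0.219] pointing down, gripper open.
Joint ranges: [-2.57, 2.57], [-0.35, 1.97], [-1.29, 1.29], [0.11, 2.56], [-1.05, 4.19], [0.11, 1.86], [-2.63, 2.63]. Speed limits (rad/s): [2.22, 2.22, 3.01, 3.01, 3.14, 3.14, 3.14].

### API

Orientations are given as [roll, pitch, yaw] about the fixed x, y, z axes, in that order (R = Rz(yaw) Ry(pitch) Rx(roll)).
In Python, from rig import env gives the robot as it stands.
- The arm moves only by the tool drive_tool, never from a script. Its argument "plan" is a list of rows, each an object with "linear": the shift along the tool's x, y, z in m, a list of three; "rot": the turn, a rotation vector about the tool's x, y, z in degrees, a list of three. A call has 1 to 8 rows; each row shifts and turns the commanded pose from where the row before left it, along the tool's axes as they then stand; what a row does not reach is not made up. A row lasts 1/8 s, in which the tool goes at most 62.5 mm and 10.7 degrees, less where a joint would pass 70% of its speed; a pose out of reach is approached as far as the arm can. A call with a gripper value outside its range is refused whole. "jaw" is the opening in per cent of the stroke, from 0 (shut) to 100 (fully open), set as the call begins (left out, the last holds). The fingers move at their own pace and stop on an object; "force" is the grip in N (left out, the last holds). Time passes only in rows, so rows that do not move let the fingers close. It gives the time, the measured TCP pose, the force, the opening and the grip force at its end, in the units of the state.
- env.get_state(): the state, without advancing time (a new reading comes with each control period).
- env.camera(name): name is "scene" or "top" or "wrist"; returns (picture, depth): 384x512x3 uint8, red, green, blue; 384x512 float32, m along the optical axis (not along the pixel's ray), 0 where there is no reading.
- env.camera_model(name): a dict with "K" (3x3 intrinsics, pixels), "D" ([k1, k2, p1, p2, k3] as OpenCV has them; the pictures are not rectified), "rvec" (rotation vector, rad) and "tvec" (3), from world to camera coordinates, as OpenCV has them. Camera axes: x right, y down, z forward; pixel columns grow to the right and rows downward; lengths in m; the calibration is good to about 2 mm. A picture is of the moment at which its call begins: read the wrist's pose just before it. camera_model takes no time and is no camera call; for the wrist camera it gives the pose at the moment of the call.
- env.sign_off(): hands the job in; it is judged then, once.
The state is a dict: "clock": time; "joint_pos": joint angles; "joint_vel": joint speeds; "tau": joint torques, N m; "tcp_pos": TCP position; "eef_rot": TCP orientation; "wrist_force": force on the tool from outside, world axes, zero at the start; "wrist_torque": the same for the moment, N m; "grip_width": finger opening in m; "gripper_force": force on a finger pad.
Only numpy, scipy, OpenCV 4.12 (cv2) and the standard library are available. Lean on these libraries where they do the work, as an engineer would, in place of code of your own. Each camera call takes 0.05 s, during which the arm holds its last target. There are 200 camera calls.

### The job

The knobs of these little boxes have just been glued: with the fingertips, gently press each knob straight down until it sits fully home on its lid, first on the teal box, then on the plain wooden box, then on the red box, in that order because the glue sets in that order. Do not touch the violet box, whose paint is wet. Do not pick up, tip or shove any box, and leave the other things on the table where they are.

Things in the scene. Friction and masses are not known exactly. Their poses are not given: they have to be found in the camera images.
- box_teal: small teal-painted wooden keepsake box with closed lid, loose on the table, 100 mm (its x) by 76 mm (its y), 60 mm high to the lid's flat top, about 0.5 kg; origin: centre of its underside, z up
- knob_teal_top (a point): centre of the top face of the round white wooden knob in the middle of the teal box's lid. The knob is 28 mm across (flat top 22 mm across) and 14 mm high, on a thin dowel shank; fully home its underside rests on the lid and this point is 74 mm above the table; it stands 6 to 8 mm higher while loose
- knob_teal (a joint): how far the teal box's knob has been pushed straight down, m: 0 = standing 8 mm above the lid, 0.008 = fully home, against a hard stop. It slides stiffly (about 3 N) and stays where it is left
- box_plain: small plain, unpainted light wooden keepsake box with closed lid, loose on the table, 100 mm (its x) by 76 mm (its y), 60 mm high to the lid's flat top, about 0.5 kg; origin: centre of its underside, z up
- knob_plain_top (a point): centre of the top face of the round white wooden knob in the middle of the plain box's lid. The knob is 28 mm across (flat top 22 mm across) and 14 mm high, on a thin dowel shank; fully home its underside rests on the lid and this point is 74 mm above the table; it stands 6 to 8 mm higher while loose
- knob_plain (a joint): how far the plain box's knob has been pushed straight down, m: 0 = standing 8 mm above the lid, 0.008 = fully home, against a hard stop. It slides stiffly (about 3 N) and stays where it is left
- box_red: small red-painted wooden keepsake box with closed lid, loose on the table, 100 mm (its x) by 76 mm (its y), 60 mm high to the lid's flat top, about 0.5 kg; origin: centre of its underside, z up
- knob_red_top (a point): centre of the top face of the round white wooden knob in the middle of the red box's lid. The knob is 28 mm across (flat top 22 mm across) and 14 mm high, on a thin dowel shank; fully home its underside rests on the lid and this point is 74 mm above the table; it stands 6 to 8 mm higher while loose
- knob_red (a joint): how far the red box's knob has been pushed straight down, m: 0 = standing 8 mm above the lid, 0.008 = fully home, against a hard stop. It slides stiffly (about 3 N) and stays where it is left
- box_violet: small violet-painted (wet paint, to be left alone) wooden keepsake box with closed lid, loose on the table, 100 mm (its x) by 76 mm (its y), 60 mm high to the lid's flat top, about 0.5 kg; origin: centre of its underside, z up
- knob_violet_top (a point): centre of the top face of the round white wooden knob in the middle of the violet box's lid. The knob is 28 mm across (flat top 22 mm across) and 14 mm high, on a thin dowel shank; fully home its underside rests on the lid and this point is 74 mm above the table; it stands 6 to 8 mm higher while loose
- knob_violet (a joint): how far the violet box's knob has been pushed straight down, m: 0 = standing 8 mm above the lid, 0.008 = fully home, against a hard stop. It slides stiffly (about 3 N) and stays where it is left
- tape: yellow roll of tape lying flat, 64 mm across, 18 mm high; origin: centre of its underside. A bystander
- screwdriver: red-handled screwdriver lying flat, 150 mm long along its x, under 35 mm high; origin under its middle. A bystander
- brush: blue-handled brush lying flat, 170 mm long along its x, under 35 mm high; origin under its middle. A bystander
- hammer: hammer with wooden handle lying flat, 260 mm long along its x; origin under its middle. A bystander
- glue: white glue bottle with red cap, standing, 68 mm across, 170 mm high; origin: centre of its underside. A bystander
- pot: glass cup, standing, 74 mm across, 75 mm high; origin: centre of its underside. A bystander
Mind the look-alikes: they are no part of the job. Leave any yellow look-alike of the box_teal alone.

How it is judged:
By the outcome, as a careful person would: the job done as asked, in the order asked, and still so for the second after the job is handed in, with the robot touching nothing.
It also fails if it takes over 43 s, if anything falls off the work surface, if the arm or the gripper's body presses on something with over 40 N, if the wrist force passes 120 N, or if a joint passes its speed limit or range.

## Working session

There is one attempt and no reset: what is moved stays moved. The work goes in short steps, Python scripts to look and compute and a tool call to move; the robot and the scene stay as the last step left them, time stands still between calls to the robot, and variables do not carry over. Pictures are saved under pics/ and viewed, at most 10 in all, crops included, and the job is handed in when it is done.

Besides the shell and the picture viewer there is one more tool, called after "Call:" by a JSON object that holds its "name" and its "arguments". drive_tool: Moves the arm, as the interface text tells. Its arguments: {"type":"object","properties":{"plan":{"type":"array","items":{"type":"object","properties":{"linear":{"type":"array","items":{"type":"number"}},"rot":{"type":"array","items":{"type":"number"}}}}},"jaw":{"type":"number"},"force":{"type":"number"}},"required":["plan"]}

```bash
mkdir -p pics; ls
python3 - <<'E'
from rig import env
import cv2,numpy as np
s=env.get_state(); print({k:np.round(v,3) for k,v in s.items()})
for n in("top","scene"):
    im,d=env.camera(n); np.savez(f"pics/{n}0.npz",im=im,d=d); cv2.imwrite(f"pics/{n}0.png",im[:,:,::-1])
    m=env.camera_model(n); R=cv2.Rodrigues(np.array(m["rvec"],float))[0]; print(n,m["K"],m["D"],-R.T@np.array(m["tvec"]).ravel())
E
```

```text
pics
{'clock': np.float64(0.0), 'joint_pos': array([ 1.21 ,  0.6  , -0.003,  1.6  ,  0.002,  0.943, -0.08 ]), 'joint_vel': array([-0.   ,  0.001,  0.   ,  0.002,  0.001, -0.001, -0.001]), 'tau': array([-1.0000e-03, -7.6508e+01,  1.4970e+00, -2.5236e+01, -5.2000e-02,
        1.7000e-02,  0.0000e+00]), 'tcp_pos': array([ 0.203, -0.696,  0.218]), 'eef_rot': array([-3.14 ,  0.   ,  0.284]), 'wrist_force': array([-0.35 , -0.722,  0.097]), 'wrist_torque': array([ 0.006,  0.046, -0.007]), 'gripper_force': np.float64(0.0), 'grip_width': np.float64(0.093)}
top [[435.90751918   0.         256.13553571]
 [  0.         435.90751918 193.09129771]
 [  0.           0.           1.        ]] [-0.13772599  0.          0.          0.          0.        ] [0.29613686 0.03905859 1.17860487]
scene [[396.43047012   0.         258.87634393]
 [  0.         396.43047012 182.87442369]
 [  0.           0.           1.        ]] [-0.03091255  0.          0.          0.          0.        ] [0.94813855 0.4745385  1.00134698]
```

View pics/top0.png

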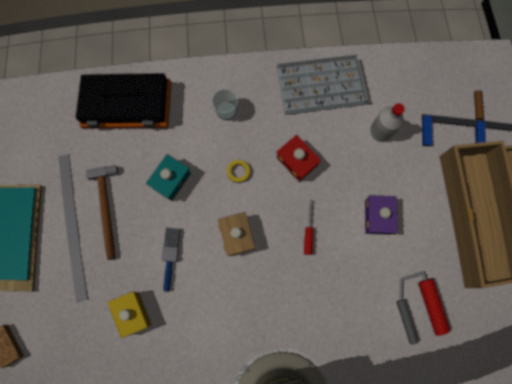

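View pics/scene0.png

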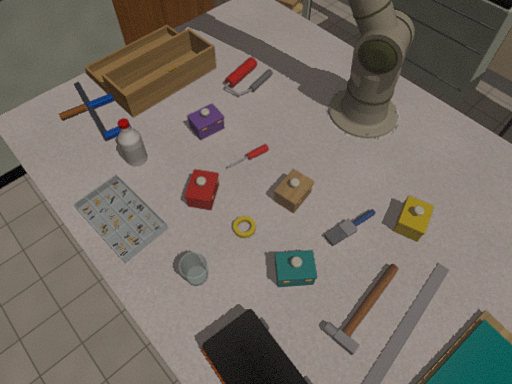

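The top view shows the teal box's knob at about (167,174), plain (236,232), red (299,154), violet (385,213) and the yellow look-alike (125,315). The scene view shows the same layout: teal (297,262), plain (295,175), red (201,182).

```bash
cat > h.py <<'E'
import cv2,numpy as np
def ray(m,uv,z):
    R=cv2.Rodrigues(np.array(m["rvec"],float))[0]; t=np.array(m["tvec"],float).ravel()
    p=cv2.undistortPoints(np.array([[uv]],float),np.array(m["K"]),np.array(m["D"]))[0,0]
    o=-R.T@t; d=R.T@np.array([p[0],p[1],1]); return o+d*(z-o[2])/d[2]
def tri(ms,uvs):
    A=np.zeros((3,3));b=np.zeros(3)
    for m,uv in zip(ms,uvs):
        p,q=ray(m,uv,0),ray(m,uv,.2); d=(q-p)/np.linalg.norm(q-p); P=np.eye(3)-np.outer(d,d); A+=P;b+=P@p
    return np.linalg.solve(A,b)
def knob(im,uv,r=14):
    u,v=uv; c=im[v-r:v+r+1,u-r:u+r+1]; h=cv2.cvtColor(c,cv2.COLOR_RGB2HSV)
    M=((h[...,1]<75)&(h[...,2]>120)).astype(np.uint8)
    n,L,st,ce=cv2.connectedComponentsWithStats(M,connectivity=4)
    k=min(range(1,n),key=lambda i:np.hypot(*(ce[i]-r))-(0 if st[i,4]>15 else -99))
    return ce[k]+[u-r,v-r],st[k]
E
python3 - <<'E'
from rig import env
from h import *
I={n:np.load(f"pics/{n}0.npz") for n in("top","scene")}; M={n:env.camera_model(n) for n in I}
P={"teal":((167,174),(297,262)),"plain":((236,232),(295,175)),"red":((299,154),(201,182)),"violet":((385,213),(206,112))}
for k,g in P.items():
    r=[knob(I[n]["im"],p,11) for n,p in zip(I,g)]
    print(k,[(x[0].round(1),x[1][2:]) for x in r],[ray(M[n],x[0],.078).round(4) for n,x in zip(I,r)],tri([M["top"],M["scene"]],[x[0] for x in r]).round(4))
for k,uv in dict(glue=(386,128),tape=(238,171),pot=(225,105)).items(): print(k,ray(M["top"],uv,0).round(3))
big=np.hstack([cv2.resize(I["top"]["im"][v-25:v+26,u-25:u+26],(260,260),interpolation=0) for (u,v),_ in list(P.values())[:3]])
cv2.imwrite("pics/crops.png",big[:,:,::-1])
E
```

```text
teal [(array([164.7, 173.1]), array([ 8,  7, 41], dtype=int32)), (array([296.5, 261.4]), array([10, 10, 84], dtype=int32))] [array([0.6039, 0.2515, 0.078 ]), array([0.6016, 0.2535, 0.078 ])] [0.6028 0.2525 0.079 ]
plain [(array([234.6, 232. ]), array([ 9,  9, 59], dtype=int32)), (array([295.5, 168.2]), array([ 23,  13, 206], dtype=int32))] [array([0.4337, 0.0806, 0.078 ]), array([0.3959, 0.0498, 0.078 ])] [0.4279 0.0769 0.1334]
red [(array([298.2, 153. ]), array([ 8,  7, 48], dtype=int32)), (array([200.8, 180.4]), array([ 9,  8, 61], dtype=int32))] [array([ 0.6276, -0.103 ,  0.078 ]), array([ 0.6254, -0.1012,  0.078 ])] [ 0.6264 -0.1018  0.079 ]
violet [(array([384.6, 212.2]), array([ 8,  7, 47], dtype=int32)), (array([204.6, 111.1]), array([ 8,  7, 46], dtype=int32))] [array([ 0.4501, -0.3098,  0.078 ]), array([ 0.4479, -0.3082,  0.078 ])] [ 0.4491 -0.3083  0.0794]
glue [ 0.706 -0.377  0.   ]
tape [0.613 0.061 0.   ]
pot [0.815 0.083 0.   ]
```

View pics/crops.png

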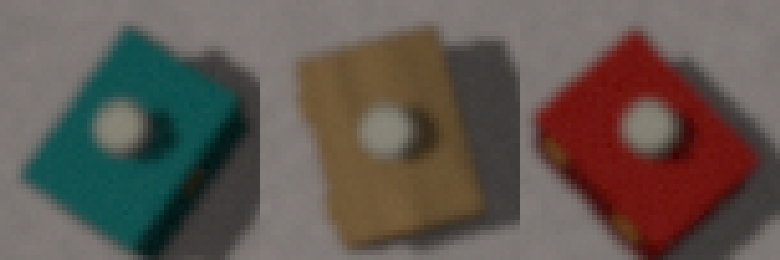

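The crops show each white knob centred on its lid, and the two views agree to about 3 mm at a height near 79 mm. I'll fly at z≈0.22 with the jaws shut to hover over teal.

Call:
{"name": "drive_tool", "arguments": {"plan": [{"linear":[0.027,-0.033,0]},{"linear":[0.027,-0.033,0]},{"linear":[0.027,-0.033,0]},{"linear":[0.027,-0.033,0]},{"linear":[0.027,-0.033,0]},{"linear":[0.027,-0.033,0]},{"linear":[0.027,-0.033,0]},{"linear":[0.027,-0.033,0]}], "jaw": 0, "force": 10}}

```text
schema error: expected keys linear, rot
```

Call:
{"name": "drive_tool", "arguments": {"plan": [{"linear":[0.027,-0.033,0]},{"linear":[0.027,-0.033,0]},{"linear":[0.027,-0.033,0]},{"linear":[0.027,-0.033,0]},{"linear":[0.027,-0.033,0]},{"linear":[0.027,-0.033,0]},{"linear":[0.027,-0.033,0]},{"linear":[0.027,-0.033,0]}]}}

```text
schema error: expected keys linear, rot
```

Call:
{"name": "drive_tool", "arguments": {"plan": [{"linear":[0.027,-0.033,0]},{"linear":[0.027,-0.033,0]},{"linear":[0.027,-0.033,0]},{"linear":[0.027,-0.033,0]},{"linear":[0.027,-0.033,0]},{"linear":[0.027,-0.033,0]},{"linear":[0.027,-0.033,0]},{"linear":[0,0,0]}]}}

```text
schema error: expected keys linear, rot
```

Call:
{"name": "drive_tool", "arguments": {"plan": [{"linear":[0.027,-0.033,0],"rot":[0,0,0]},{"linear":[0.027,-0.033,0],"rot":[0,0,0]},{"linear":[0.027,-0.033,0],"rot":[0,0,0]},{"linear":[0.027,-0.033,0],"rot":[0,0,0]},{"linear":[0.027,-0.033,0],"rot":[0,0,0]},{"linear":[0.027,-0.033,0],"rot":[0,0,0]},{"linear":[0.027,-0.033,0],"rot":[0,0,0]},{"linear":[0.027,-0.033,0],"rot":[0,0,0]}], "jaw": 0, "force": 10}}

```text
clock: 1.1
tcp_pos: [0.3368, -0.3806, 0.2185]
eef_rot: [-3.141, 0.0, 0.284]
wrist_force: [0.8, -0.0, 0.9]
grip_width: 0.0179
gripper_force: 0.0
```

Call:
{"name": "drive_tool", "arguments": {"plan": [{"linear":[0.027,-0.033,0],"rot":[0,0,0]},{"linear":[0.027,-0.033,0],"rot":[0,0,0]},{"linear":[0.027,-0.033,0],"rot":[0,0,0]},{"linear":[0.027,-0.033,0],"rot":[0,0,0]},{"linear":[0.027,-0.033,0],"rot":[0,0,0]},{"linear":[0.027,-0.033,0],"rot":[0,0,0]},{"linear":[0.027,-0.033,0],"rot":[0,0,0]},{"linear":[0.027,-0.033,0],"rot":[0,0,0]}]}}

```text
clock: 2.1
tcp_pos: [0.4701, -0.0668, 0.2185]
eef_rot: [3.142, 0.0, 0.284]
wrist_force: [0.6, 0.6, 0.5]
grip_width: 0.0004
gripper_force: 0.0
```

Call:
{"name": "drive_tool", "arguments": {"plan": [{"linear":[0.027,-0.033,0],"rot":[0,0,0]},{"linear":[0.027,-0.033,0],"rot":[0,0,0]},{"linear":[0.027,-0.033,0],"rot":[0,0,0]},{"linear":[0.027,-0.033,0],"rot":[0,0,0]},{"linear":[0.027,-0.033,0],"rot":[0,0,0]},{"linear":[0.027,-0.033,0],"rot":[0,0,0]},{"linear":[0.027,-0.033,0],"rot":[0,0,0]},{"linear":[0.0,0.0,0],"rot":[0,0,0]}]}}

```text
clock: 3.1
tcp_pos: [0.5868, 0.2104, 0.2179]
eef_rot: [-3.14, -0.0, 0.288]
wrist_force: [0.0, -0.1, -0.1]
grip_width: 0.0007
gripper_force: 0.0
```

Run:
```python
from rig import env
import cv2,numpy as np,pickle
s=env.get_state(); m=env.camera_model("wrist"); im,d=env.camera("wrist")
pickle.dump((s,m,im,d),open("pics/w1.pkl","wb")); cv2.imwrite("pics/w1.png",im[:,:,::-1])
print(s["clock"],s["tcp_pos"],s["eef_rot"],s["joint_pos"].round(2),s["grip_width"])
R=cv2.Rodrigues(np.array(m["rvec"],float))[0]; print(-R.T@np.array(m["tvec"]).ravel(),R[2])
```

```text
3.1 [0.58679507 0.21038989 0.21794032] [-3.13997816e+00 -1.07887514e-04  2.88286806e-01] [-0.34  0.48 -0.14  1.84  0.09  0.83 -1.81] 0.0006883882909649525
[0.6584196  0.23063038 0.38428546] [-0.26128763 -0.07595583 -0.96226789]
```

View pics/w1.png

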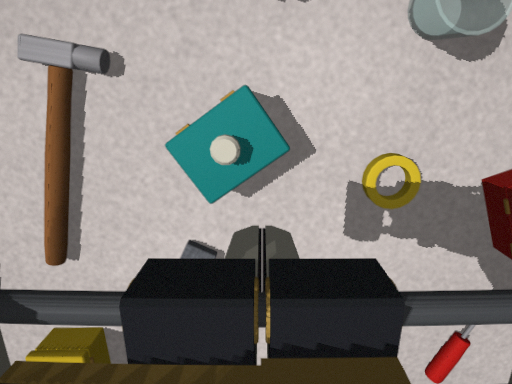

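The wrist view shows the teal knob at about (225,151), ahead and left of the shut fingertips at (262,230). Next I'll measure that knob from here and do a re-check that the hover offset is right.

```bash
cat > m.py <<'E'
from h import *
from scipy.spatial.transform import Rotation as Ro
def meas(s,m,im,d,guess):
    P=np.array([*guess,.0805]); uv=cv2.projectPoints(P[None],np.array(m["rvec"],float),np.array(m["tvec"],float),np.array(m["K"]),np.array(m["D"]))[0][0,0]
    c,st=knob(im,uv.round().astype(int),22)
    q=np.zeros(3)
    dz=d[int(round(c[1])),int(round(c[0]))]; R=cv2.Rodrigues(np.array(m["rvec"],float))[0]
    p=cv2.undistortPoints(c[None,None],np.array(m["K"]),np.array(m["D"]))[0,0]
    X=R.T@(np.array([*p,1])*dz-np.array(m["tvec"]).ravel())
    Y=ray(m,c,.0785); T=Ro.from_euler("xyz",s["eef_rot"])
    print("px",c.round(1),st[2:],"depthpt",X.round(4),"ray",Y.round(4))
    g=Y.copy(); g[2]=X[2]; print("tool delta to knob top",T.inv().apply(g-s["tcp_pos"]).round(4)); return Y
E
python3 - <<'E'
import pickle
from m import *
meas(*pickle.load(open("pics/w1.pkl","rb")),(.6028,.2525))
E
```

```text
px [223.7 149.4] [ 29  30 674] depthpt [0.6035 0.2508 0.0815] ray [0.6029 0.251  0.0785]
tool delta to knob top [ 0.027  -0.0341  0.1365]
```

Call:
{"name": "drive_tool", "arguments": {"plan": [{"linear":[0.027,-0.034,0],"rot":[0,0,0]},{"linear":[0,0,0.03],"rot":[0,0,0]},{"linear":[0,0,0.04],"rot":[0,0,0]},{"linear":[0,0,0.04],"rot":[0,0,0]},{"linear":[0,0,0.013],"rot":[0,0,0]},{"linear":[0,0,0],"rot":[0,0,0]}]}}

```text
clock: 3.9
tcp_pos: [0.6028, 0.2457, 0.0954]
eef_rot: [3.141, 0.001, 0.283]
wrist_force: [0.2, 0.2, -0.0]
grip_width: 0.0006
gripper_force: 0.0
```

Run:
```python
from rig import env
import pickle
from m import *
s=env.get_state(); m=env.camera_model("wrist"); im,d=env.camera("wrist")
pickle.dump((s,m,im,d),open("pics/w2.pkl","wb"))
print(s["tcp_pos"],s["eef_rot"])
meas(s,m,im,d,(.603,.251))
tip=cv2.projectPoints(s["tcp_pos"][None],np.array(m["rvec"],float),np.array(m["tvec"],float),np.array(m["K"]),np.array(m["D"]))[0][0,0];print("tip",tip)
u,v=tip.astype(int); cv2.imwrite("pics/w2.png",cv2.resize(im[v-80:v+80,u-100:u+100],(600,480))[:,:,::-1])
```

```text
[0.602824   0.24574509 0.09542181] [3.14105271e+00 1.35547906e-03 2.82931672e-01]
px [258.5 206.9] [ 25   8 106] depthpt [0.6149 0.2504 0.0796] ray [0.6146 0.2503 0.0785]
tool delta to knob top [ 0.0126 -0.0011  0.0158]
tip [260.39811057 239.1353277 ]
```

View pics/w2.png

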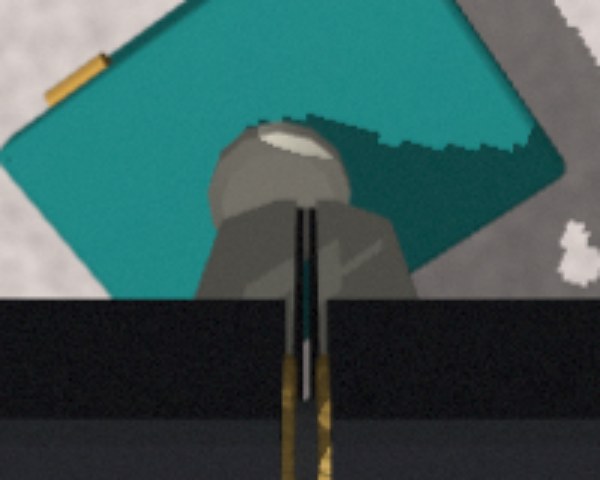

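The crop shows the fingertips about 5 mm to the right of the knob's centre (knob ~(280,170), finger gap at 306), which agrees with the measured TCP. I'll correct for that and then press slowly.

Call:
{"name": "drive_tool", "arguments": {"plan": [{"linear":[0.0015,-0.005,0],"rot":[0,0,0]},{"linear":[0,0,0.005],"rot":[0,0,0]},{"linear":[0,0,0.005],"rot":[0,0,0]},{"linear":[0,0,0.003],"rot":[0,0,0]},{"linear":[0,0,0.002],"rot":[0,0,0]},{"linear":[0,0,0.002],"rot":[0,0,0]},{"linear":[0,0,0],"rot":[0,0,0]}]}}

```text
clock: 4.82
tcp_pos: [0.603, 0.2519, 0.0784]
eef_rot: [3.142, 0.0, 0.284]
wrist_force: [0.1, -0.5, -0.1]
grip_width: 0.0002
gripper_force: 0.0
```

Call:
{"name": "drive_tool", "arguments": {"plan": [{"linear":[0,0,0.0015],"rot":[0,0,0]},{"linear":[0,0,0.0015],"rot":[0,0,0]}]}}

```text
clock: 5.08
tcp_pos: [0.6032, 0.2519, 0.0756]
eef_rot: [3.142, -0.0, 0.284]
wrist_force: [-0.7, -0.8, 3.2]
grip_width: 0.0007
gripper_force: 1.5
```

Contact is at about 3 N, the knob's sliding friction. I'll go on to the stop.

Call:
{"name": "drive_tool", "arguments": {"plan": [{"linear":[0,0,0.001],"rot":[0,0,0]},{"linear":[0,0,0.0005],"rot":[0,0,0]},{"linear":[0,0,0.0005],"rot":[0,0,0]}]}}

```text
clock: 5.45
tcp_pos: [0.6032, 0.2519, 0.0743]
eef_rot: [3.142, -0.0, 0.284]
wrist_force: [-2.7, -2.3, 13.9]
grip_width: 0.0006
gripper_force: 6.7
```

Call:
{"name": "drive_tool", "arguments": {"plan": [{"linear":[0,0,0.0003],"rot":[0,0,0]},{"linear":[0,0,0],"rot":[0,0,0]}]}}

```text
clock: 5.7
tcp_pos: [0.6032, 0.252, 0.0743]
eef_rot: [3.142, -0.001, 0.284]
wrist_force: [-2.1, -1.0, 12.2]
grip_width: 0.0008
gripper_force: 6.2
```

Call:
{"name": "drive_tool", "arguments": {"plan": [{"linear":[0,0,-0.01],"rot":[0,0,0]},{"linear":[0,0,-0.035],"rot":[0,0,0]},{"linear":[0,0,-0.05],"rot":[0,0,0]},{"linear":[0,0,-0.04],"rot":[0,0,0]},{"linear":[-0.03,0.0165,0],"rot":[0,0,0]},{"linear":[-0.03,0.0165,0],"rot":[0,0,0]},{"linear":[-0.03,0.0165,0],"rot":[0,0,0]},{"linear":[-0.03,0.0165,0],"rot":[0,0,0]}]}}

```text
clock: 6.7
tcp_pos: [0.5056, 0.1543, 0.2085]
eef_rot: [-3.142, -0.0, 0.284]
wrist_force: [0.1, 0.3, 0.0]
grip_width: 0.0008
gripper_force: 0.0
```

Call:
{"name": "drive_tool", "arguments": {"plan": [{"linear":[-0.03,0.0165,0],"rot":[0,0,0]},{"linear":[-0.03,0.0165,0],"rot":[0,0,0]},{"linear":[-0.03,0.0165,0],"rot":[0,0,0]},{"linear":[0,0,0],"rot":[0,0,0]}]}}

```text
clock: 7.2
tcp_pos: [0.4322, 0.0805, 0.2086]
eef_rot: [3.141, 0.001, 0.282]
wrist_force: [0.4, -0.1, 0.5]
grip_width: 0.0007
gripper_force: 0.0
```

```bash
cat > look.py <<'E'
import sys,pickle
from rig import env
from m import *
n=sys.argv[1]; g=(float(sys.argv[2]),float(sys.argv[3]))
s=env.get_state(); m=env.camera_model("wrist"); im,d=env.camera("wrist")
pickle.dump((s,m,im,d),open(f"pics/{n}.pkl","wb")); cv2.imwrite(f"pics/{n}.png",im[:,:,::-1])
print(s["clock"],s["tcp_pos"].round(4),s["eef_rot"].round(3),s["joint_pos"].round(2)); meas(s,m,im,d,g)
E
python3 look.py w3 .4326 .0816
```

```text
7.2 [0.4322 0.0805 0.2086] [3.141e+00 1.000e-03 2.820e-01] [-0.19  0.28 -0.16  2.23  0.07  0.64 -1.69]
px [261.9 179.3] [ 30  31 697] depthpt [0.4342 0.08   0.0824] ray [0.4332 0.0798 0.0785]
tool delta to knob top [0.0009 0.0009 0.1262]
```

View pics/w3.png

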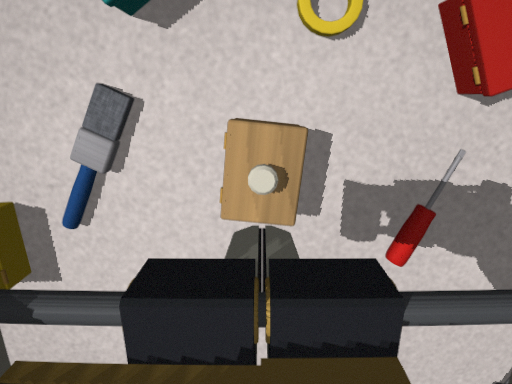

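The plain box's knob is at (262,179), directly below the tips. I'll descend on it.

Call:
{"name": "drive_tool", "arguments": {"plan": [{"linear":[0.001,0.001,0.03],"rot":[0,0,0]},{"linear":[0,0,0.04],"rot":[0,0,0]},{"linear":[0,0,0.035],"rot":[0,0,0]},{"linear":[0,0,0.012],"rot":[0,0,0]},{"linear":[0,0,0.005],"rot":[0,0,0]},{"linear":[0,0,0],"rot":[0,0,0]}]}}

```text
clock: 8.0
tcp_pos: [0.4356, 0.0819, 0.0868]
eef_rot: [3.142, -0.001, 0.284]
wrist_force: [-1.2, 0.1, 0.3]
grip_width: 0.0006
gripper_force: 0.0
```

Call:
{"name": "drive_tool", "arguments": {"plan": [{"linear":[-0.0025,0.0015,0],"rot":[0,0,0]},{"linear":[0,0,0.003],"rot":[0,0,0]},{"linear":[0,0,0.002],"rot":[0,0,0]},{"linear":[0,0,0.002],"rot":[0,0,0]},{"linear":[0,0,0.002],"rot":[0,0,0]},{"linear":[0,0,0.0015],"rot":[0,0,0]}]}}

```text
clock: 8.75
tcp_pos: [0.4333, 0.0794, 0.0757]
eef_rot: [3.142, -0.0, 0.284]
wrist_force: [0.6, -1.1, 3.3]
grip_width: 0.0008
gripper_force: 1.5
```

Call:
{"name": "drive_tool", "arguments": {"plan": [{"linear":[0,0,0.001],"rot":[0,0,0]},{"linear":[0,0,0.0005],"rot":[0,0,0]},{"linear":[0,0,0.0005],"rot":[0,0,0]},{"linear":[0,0,0],"rot":[0,0,0]}]}}

```text
clock: 9.25
tcp_pos: [0.4332, 0.0794, 0.0742]
eef_rot: [3.141, -0.001, 0.284]
wrist_force: [0.0, -1.7, 10.6]
grip_width: 0.0003
gripper_force: 5.5
```

Call:
{"name": "drive_tool", "arguments": {"plan": [{"linear":[0,0,0.0003],"rot":[0,0,0]},{"linear":[0,0,-0.01],"rot":[0,0,0]},{"linear":[0,0,-0.035],"rot":[0,0,0]},{"linear":[0,0,-0.05],"rot":[0,0,0]},{"linear":[0,0,-0.04],"rot":[0,0,0]},{"linear":[0.0192,0.0327,0],"rot":[0,0,0]},{"linear":[0.0192,0.0327,0],"rot":[0,0,0]},{"linear":[0.0192,0.0327,0],"rot":[0,0,0]}]}}

```text
clock: 10.25
tcp_pos: [0.5162, 0.0008, 0.2089]
eef_rot: [-3.141, -0.0, 0.284]
wrist_force: [1.6, 1.0, -0.3]
grip_width: 0.0001
gripper_force: 0.0
```

Call:
{"name": "drive_tool", "arguments": {"plan": [{"linear":[0.0192,0.0327,0],"rot":[0,0,0]},{"linear":[0.0192,0.0327,0],"rot":[0,0,0]},{"linear":[0.0192,0.0327,0],"rot":[0,0,0]},{"linear":[0.0192,0.0327,0],"rot":[0,0,0]},{"linear":[0,0,0],"rot":[0,0,0]}]}}

```text
clock: 10.88
tcp_pos: [0.627, -0.1049, 0.208]
eef_rot: [3.141, 0.0, 0.281]
wrist_force: [-0.9, 1.0, 0.4]
grip_width: 0.0003
gripper_force: 0.0
```

```bash
python3 look.py w4 .6266 -.103
```

```text
10.875 [ 0.627  -0.1049  0.208 ] [3.141 0.    0.281] [ 0.16  0.51 -0.12  1.82  0.08  0.82 -1.29]
px [259.1 180.9] [ 30  30 688] depthpt [ 0.6272 -0.1033  0.0823] ray [ 0.6262 -0.1036  0.0785]
tool delta to knob top [-0.0003 -0.0016  0.1257]
```

View pics/w4.png

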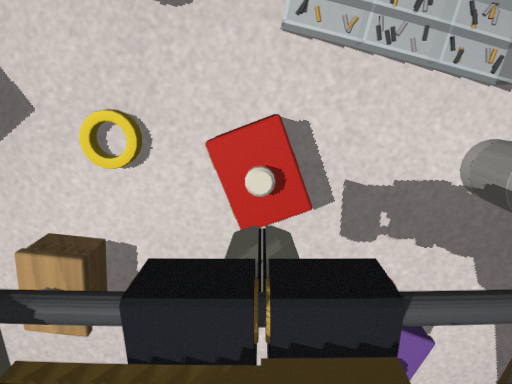

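The red box's knob is at (259,181), within 2 mm of the line below the tips. The violet box and glue bottle are clear of the descent.

Call:
{"name": "drive_tool", "arguments": {"plan": [{"linear":[0,-0.001,0.03],"rot":[0,0,0]},{"linear":[0,0,0.04],"rot":[0,0,0]},{"linear":[0,0,0.035],"rot":[0,0,0]},{"linear":[0,0,0.012],"rot":[0,0,0]},{"linear":[0,0,0.004],"rot":[0,0,0]},{"linear":[0,0,0],"rot":[0,0,0]}]}}

```text
clock: 11.68
tcp_pos: [0.6263, -0.1015, 0.0885]
eef_rot: [3.141, -0.001, 0.284]
wrist_force: [0.5, 0.6, 0.0]
grip_width: 0.0003
gripper_force: 0.0
```

Call:
{"name": "drive_tool", "arguments": {"plan": [{"linear":[-0.0005,0.002,0],"rot":[0,0,0]},{"linear":[0,0,0.003],"rot":[0,0,0]},{"linear":[0,0,0.002],"rot":[0,0,0]},{"linear":[0,0,0.002],"rot":[0,0,0]},{"linear":[0,0,0.002],"rot":[0,0,0]},{"linear":[0,0,0.002],"rot":[0,0,0]},{"linear":[0,0,0.0015],"rot":[0,0,0]}]}}

```text
clock: 12.55
tcp_pos: [0.626, -0.1038, 0.0749]
eef_rot: [3.142, 0.0, 0.284]
wrist_force: [-0.4, -0.4, 3.2]
grip_width: 0.0004
gripper_force: 1.5
```

Call:
{"name": "drive_tool", "arguments": {"plan": [{"linear":[0,0,0.0005],"rot":[0,0,0]},{"linear":[0,0,0.0005],"rot":[0,0,0]},{"linear":[0,0,0.0005],"rot":[0,0,0]},{"linear":[0,0,0],"rot":[0,0,0]}]}}

```text
clock: 13.05
tcp_pos: [0.626, -0.1038, 0.0743]
eef_rot: [3.141, -0.0, 0.284]
wrist_force: [-2.1, -0.3, 12.0]
grip_width: 0.0008
gripper_force: 5.4
```

Call:
{"name": "drive_tool", "arguments": {"plan": [{"linear":[0,0,0.0003],"rot":[0,0,0]},{"linear":[0,0,-0.01],"rot":[0,0,0]},{"linear":[0,0,-0.035],"rot":[0,0,0]},{"linear":[0,0,-0.05],"rot":[0,0,0]},{"linear":[0,0,-0.04],"rot":[0,0,0]},{"linear":[-0.01,0,-0.03],"rot":[0,0,0]},{"linear":[-0.01,0,0],"rot":[0,0,0]},{"linear":[0,0,0],"rot":[0,0,0]}]}}

```text
clock: 14.05
tcp_pos: [0.6056, -0.1097, 0.2376]
eef_rot: [-3.141, 0.001, 0.283]
wrist_force: [0.6, -0.6, 0.3]
grip_width: 0.0005
gripper_force: 0.0
```

```bash
python3 look.py w5 .6262 -.1036
python3 - <<'E'
from rig import env
from h import *
im,d=env.camera("scene"); o=np.load("pics/scene0.npz"); cv2.imwrite("pics/s1.png",im[:,:,::-1]); m=env.camera_model("scene")
R=cv2.Rodrigues(np.array(m["rvec"],float))[0]; t=np.array(m["tvec"],float).ravel()
for k,P in dict(teal=(.603,.251),plain=(.4335,.08),red=(.6265,-.1035),violet=(.449,-.309)).items():
    uv=cv2.projectPoints(np.array([[*P,.076]]),R,t,np.array(m["K"]),np.array(m["D"]))[0][0,0].round().astype(int)
    for D in(o["d"],d):
        z=[]
        for du in(-1,0,1):
            for dv in(-1,0,1):
                u,v=uv+[du,dv]; p=cv2.undistortPoints(np.array([[[u,v]]],float),np.array(m["K"]),np.array(m["D"]))[0,0]; z.append((R.T@(np.array([*p,1])*D[v,u]-t))[2])
        print(k,uv,"z",np.median(z).round(4))
E
```

```text
14.05 [ 0.6056 -0.1097  0.2376] [-3.141e+00  1.000e-03  2.830e-01] [ 0.18  0.45 -0.13  1.83  0.07  0.86 -1.28]
px [261.2 150.6] [ 28  28 583] depthpt [ 0.6268 -0.1038  0.0743] ray [ 0.6274 -0.1036  0.0785]
tool delta to knob top [0.0228 0.0004 0.1633]
teal [295 261] z 0.0819
teal [295 261] z 0.0728
plain [294 182] z 0.0815
plain [294 182] z 0.0759
red [200 181] z 0.0814
red [200 181] z 0.0729
violet [204 112] z 0.0809
violet [204 112] z 0.3654
```

View pics/s1.png

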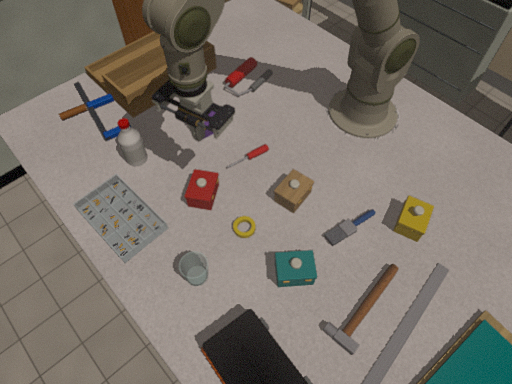

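The scene view shows all boxes and bystanders where they were, with the arm clear. The plain knob's depth reading is slightly noisy, so I'll average a few frames before signing off.

Run:
```python
from rig import env
from h import *
for n in("scene","top"):
    F=[env.camera(n) for _ in range(6)]; D=np.median([f[1] for f in F],0); m=env.camera_model(n)
    R=cv2.Rodrigues(np.array(m["rvec"],float))[0]; t=np.array(m["tvec"],float).ravel()
    for k,P in dict(teal=(.603,.251),plain=(.4335,.08),red=(.6265,-.1035)).items():
        uv=cv2.projectPoints(np.array([[*P,.075]]),R,t,np.array(m["K"]),np.array(m["D"]))[0][0,0].round().astype(int)
        z=[]
        for du in(-1,0,1):
            for dv in(-1,0,1):
                u,v=uv+[du,dv]; p=cv2.undistortPoints(np.array([[[u,v]]],float),np.array(m["K"]),np.array(m["D"]))[0,0]; z.append((R.T@(np.array([*p,1])*D[v,u]-t))[2])
        print(n,k,np.median(z).round(4))
```

```text
scene teal 0.0746
scene plain 0.0742
scene red 0.0743
top teal 0.0735
top plain 0.074
top red 0.0741
```

All three knobs are at 74 mm, fully home.

```bash
python3 -c "
from rig import env
print(env.sign_off())"
```

```text
the job is handed in; nothing more can be done
None
```

I pressed the teal, plain and red knobs home in that order (all three tops measured at about 74 mm), did not touch the violet box, saw nothing else on the table moved, and handed the job in at about 15 s.

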